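Point out the faulty board and its phone, then log it

TASK

Log a faulty part in front of the bench camera: with the fingertips pointing straight down and two or three centimetres above it, point at the middle of the black circuit board and stay there for at least two seconds, then point in the same way at the middle of the phone it came from for at least two seconds, and after that press the red button all the way down and let it come up again. Do not touch any loose thing, not even the board and the phone you point at, nor the green button, and do not come down over any of the other boards or the battery on the way.

Things in the scene. Friction and masses are not known exactly. Their poses are not given: they have to be found in the camera images.
- board_black: populated circuit board, BLACK with white, silver and black chips, 46x60 mm, lying flat component side up, loose; origin at the centre of its underside, z up. Bare board face 6 mm above the table; its tallest part, a pale connector block at the middle of its +x edge, reaches 11 mm. This is the faulty board.
- board_black_mid (a point): the point at the middle of the upper face of the black board, 6 mm above the table; z up
- phone: phone, dark screen up, gold-coloured rim, 150x76x8 mm, flat on the table, loose; origin at the centre of its underside, x along its length, z up
- phone_mid (a point): the point at the middle of the upper face of the phone's screen, 8 mm above the table; z up
- board_green: populated circuit board, GREEN, 50x35 mm, lying flat component side up, loose; origin at the centre of its underside, z up. Bare board face 6 mm above the table; its tallest part, a pale connector block at the middle of its +x edge, reaches 11 mm
- board_green_mid (a point): the point at the middle of the upper face of the green board, 6 mm above the table; z up
- board_white: populated circuit board, WHITE, 50x60 mm, lying flat component side up, loose; origin at the centre of its underside, z up. Bare board face 6 mm above the table; its tallest part, a pale connector block at the middle of its +x edge, reaches 11 mm
- board_white_mid (a point): the point at the middle of the upper face of the white board, 6 mm above the table; z up
- board_blue: populated circuit board, BLUE, 62x29 mm, lying flat component side up, loose; origin at the centre of its underside, z up. Bare board face 6 mm above the table; its tallest part, a pale connector block at the middle of its +x edge, reaches 11 mm
- board_blue_mid (a point): the point at the middle of the upper face of the blue board, 6 mm above the table; z up
- battery: flat grey phone cell with black label, 68x46x9 mm, loose; origin at the centre of its underside
- battery_mid (a point): the point at the middle of the upper face of the cell, 8.5 mm above the table; z up
- red_button (a joint): travel of the red push button, m: 0 up, 0.006 fully down; a spring lifts it again (5 N fully down)
- red_button_top (a point): centre of the top face of the red push button (32 mm across, 22 mm above the table when up), set in a small round black housing (48 mm across, 12 mm high) fixed to the table; pressed straight down
- green_button (a joint): travel of the green push button, same make; not to be used
- green_button_top (a point): centre of the top face of the green push button, same size and height
- green_button_base: black housing of the green button, fixed to the table; origin at the centre of its underside
- cutters: side cutters with blue handles, 130x49x12 mm, loose; origin at the centre of the underside
- spool: solder spool, black flanges, 58 mm across, 40 mm high, loose; origin at the centre of the underside
- bottle: small flux bottle, yellow cap, 29 mm across, 64 mm high, loose; origin at the centre of the underside

How it is judged:
By the outcome, as a careful person would: the job done as asked, in the order asked, and still so for the second after the job is handed in, with the robot touching nothing.
It also fails if it takes over 54 s, if anything falls off the work surface, if the arm or the gripper's body presses on something with over 40 N, if the wrist force passes 120 N, or if a joint passes its speed limit or range.

ROBOT

A 6-joint arm with a two-finger parallel gripper is mounted at the origin on a cart in front of the work surface, level with it; the furniture and walls round the work are solid. World frame = base frame: x ahead of the robot, y to its left, z up, the work surface at z = 0. Lengths are in mm, angles in rad, forces in N, time in s.
With the tool pointing down it reaches from about 300 to 750 mm from the base axis. Payload 8.5 kg.
Tool frame: the origin (TCP) lies between the finger pads, 19 mm behind the fingertips; this is the grasp point; z points along the fingers, y is the line along which they close (so a half turn about z gives the same grasp; the last joint's range is limited). The gripper opens to 88 mm and grips with 3 to 60 N. Pads are 18 mm wide; open, the fingers measure 123 mm over their backs; the gripper's body (75 mm by 187 mm) begins 45 mm behind the grasp point.
Start: joints at [-1.49, 0.381, 1.297, -0, 1.464, -0.215], TCP at [160.322, -526.096, 257.448] pointing down, gripper open.
Joint ranges: [-3.11, 3.11], [-0.89, 2.33], [0.22, 2.48], [-1.42, 4.56], [0.17, 2.85], [-2.88, 2.88]. Speed limits (rad/s): [2.39, 2.39, 3.14, 3.14, 3.14, 3.14].

INTERFACE

Orientations are given as a rotation vector (axis times angle).
In Python, from workcell import manip gives the robot as it stands. The module is installed in compiled form; this text tells all that it offers. Calls block until the motion is done:
- manip.move_ptp(position, orientation): joint-space move of the TCP to a pose.
- manip.move_l(position, max_speed=150, ori=None): straight line of the TCP; ori=None keeps the orientation; max_speed is the mean speed in mm/s.
- manip.set_joints(angles): joint-space move.
- manip.open_gripper() and manip.gripper_close(grip_force=None): open the fingers fully, or close them until they stop; grip_force is the grip in N (None keeps the last).
- manip.hold(seconds).
- manip.ik(position, orientation): joint angles nearest the present ones, or None.
- manip.get_obs(): the state.
- manip.snapshot(name): name is "scene" or "top"; returns a dict with "img" (400x640x3 uint8, red, green, blue), "z_map" (400x640 float32, mm along the optical axis (not along the pixel's ray), 0 where there is no reading), "fov_y" (degrees; the focal length in pixels is half the picture's height over the tangent of half this angle, whatever the lens; pixels are square), "cx", "cy" (the principal point, pixels), "dist_coeffs" ([k1, k2, p1, p2, k3] as OpenCV has them; the pictures are not rectified), "R" (3x3) and "t" (3): a world point X has camera coordinates R X + t. Camera axes: x right, y down, z forward; pixel columns grow to the right and rows downward; lengths in mm; the calibration is good to about 2 mm. A picture is of the moment at which its call begins.
A pose or a line that the arm cannot do raises manip.IKError and nothing moves.
- manip.job_done(): hands the job in; it is judged then, once.
Trained networks look in a picture, given as the dict that the camera call returned (one of the last four; its "shot" number tells which), for a name from the list of things; names that differ only in an ending like _2 or _b are one class to them, and where a whole thing is asked for, a point or a joint stands for the part that bears it (a point fixed in the world has none). Each returns a list of dicts, best first, with "conf" (0 to 1); they miss things now and then, are a little off and sometimes report something else, mostly with a low value. They report only what shows in the picture. A call takes as long as a camera call.
- manip.search_frame(picture, name): "uv" ([column, row] in pixels, amid what is visible of it).
- manip.trace(picture, name): "mask" (400x640 bool, what is visible of it) and "uv" ([column, row] in pixels, amid what is visible of it).
The state is a dict: "t": time; "q": joint angles; "qd": joint speeds; "joint_efforts": joint torques, N m; "tool_pos": TCP position; "tool_rot": TCP orientation; "ft_force": force on the tool from outside, world axes, zero at the start; "moment": the same for the moment, N m; "gripper_width": finger opening in mm; "grasp_force": force on a finger pad.
Only numpy, scipy, OpenCV 4.12 (cv2) and the standard library are available. Lean on these libraries where they do the work, as an engineer would, in place of code of your own. Each camera call takes 0.05 s, during which the arm holds its last target. There are 200 camera calls.

## Working session

There is one attempt and no reset: what is moved stays moved. The work goes in short steps, each a Python script; the robot and the scene stay as the last script left them, time stands still between calls to the robot, and variables do not carry over. Pictures are saved under pics/ and viewed, at most 10 in all, crops included, and the job is handed in when it is done.

```bash
mkdir -p pics
cat > h.py <<'E'
import numpy as np, cv2
from workcell import manip
def K(s):
    f=s["img"].shape[0]/2/np.tan(np.radians(s["fov_y"])/2)
    return np.array([[f,0,s["cx"]],[0,f,s["cy"]],[0,0,1.]])
def onplane(s,uv,z):
    uv=np.array(uv,float).reshape(-1,1,2)
    n=cv2.undistortPoints(uv,K(s),np.array(s["dist_coeffs"],float)).reshape(-1,2)
    R=np.array(s["R"]);t=np.array(s["t"]);C=-R.T@t
    d=np.c_[n,np.ones(len(n))]@R
    return C+d*((z-C[2])/d[:,2])[:,None]
def save(s,name): cv2.imwrite("pics/"+name,s["img"][:,:,::-1])
E
python3 - <<'E'
from h import *
for cam in("top","scene"):
    s=manip.snapshot(cam); save(s,cam+".png")
    print(cam, (-np.array(s["R"]).T@s["t"]).round())
    for n,z in dict(board_black=6,phone=8,board_green=6,board_white=6,board_blue=6,battery=8.5,red_button_top=22,green_button_top=22,cutters=10,spool=40,bottle=64).items():
        for r in manip.trace(s,n)[:3]:
            m=r["mask"]; c=cv2.findContours(m.astype(np.uint8),0,2)[0]
            c=max(c,key=cv2.contourArea).reshape(-1,2) if c else np.zeros((1,2))
            w=onplane(s,c,z)[:,:2].astype(np.float32); rect=cv2.minAreaRect(w)
            print(n,round(r["conf"],2),np.round(r["uv"]),m.sum(),"uvpos",onplane(s,r["uv"],z)[0,:2].round(),"rect",np.round(rect[0],1),np.round(rect[1],1),round(rect[2]))
print(manip.get_obs()["t"],manip.get_obs()["tool_rot"])
E
```

```text
top [ 384.  -48. 1226.]
board_black 0.93 [244. 264.] 502 uvpos [466. 116.] rect [478.9 117.1] [47.5 59.6] 1
phone 0.98 [346. 197.] 1890 uvpos [ 625. -130.] rect [ 623.8 -130.2] [ 79.3 150. ] 78
phone 0.4 [237. 131.] 523 uvpos [797. 141.] rect [789.6 137. ] [ 49.7 126.2] 47
board_green 0.63 [298. 261.] 308 uvpos [472. -12.] rect [468.2 -17.1] [50.3 34.9] 15
board_white 0.74 [196. 261.] 540 uvpos [475. 231.] rect [476.6 236.1] [50.4 62.8] 14
board_white 0.2 [253. 195.] 526 uvpos [634.  97.] rect [626.3  93.1] [46.7 68.7] 86
board_white 0.19 [415. 214.] 154 uvpos [ 584. -295.] rect [ 584.8 -306.6] [31.6 32.2] 87
board_blue 0.54 [352. 280.] 279 uvpos [ 427. -140.] rect [ 434.4 -136.2] [25.9 60.9] 89
board_blue 0.48 [347. 195.] 1861 uvpos [ 632. -132.] rect [ 624.6 -128.7] [ 78.  149.6] 78
battery 0.73 [255. 199.] 551 uvpos [623.  91.] rect [625.5  91.8] [48.8 69.3] 90
red_button_top 0.61 [418. 211.] 140 uvpos [ 589. -301.] rect [ 580.4 -303.7] [30.  29.6] 43
green_button_top 0.68 [347. 197.] 1834 uvpos [ 624. -131.] rect [ 620.6 -128.2] [ 75.7 148.8] 77
green_button_top 0.44 [421. 274.] 
[... 1378 characters left out ...]
. 239.] 445 uvpos [629.  91.] rect [620.1  99.1] [49.3 71.2] 83
battery 0.46 [322. 196.] 957 uvpos [ 607. -109.] rect [ 619.2 -119.5] [ 81.5 152.9] 78
battery 0.19 [306. 320.] 659 uvpos [465. 251.] rect [471.7 240.8] [47.5 58.8] 13
red_button_top 0.42 [357. 164.] 52 uvpos [ 574. -284.] rect [ 574.9 -290.3] [23.7 35.9] 21
cutters 0.73 [214. 231.] 379 uvpos [774. 132.] rect [782.6 142.5] [ 49.6 129.6] 50
spool 0.82 [244. 191.] 453 uvpos [777.  -2.] rect [776.   2.] [ 54.4 110. ] 37
spool 0.24 [359. 164.] 68 uvpos [ 561. -256.] rect [ 564.6 -264.6] [26.  40.4] 22
bottle 0.56 [270. 170.] 141 uvpos [749. -84.] rect [749.3 -95. ] [21.6 97.9] 31
1.2 [-3.10723773e+00 -4.62970939e-01 -3.35401228e-05]
```

View pics/top.png

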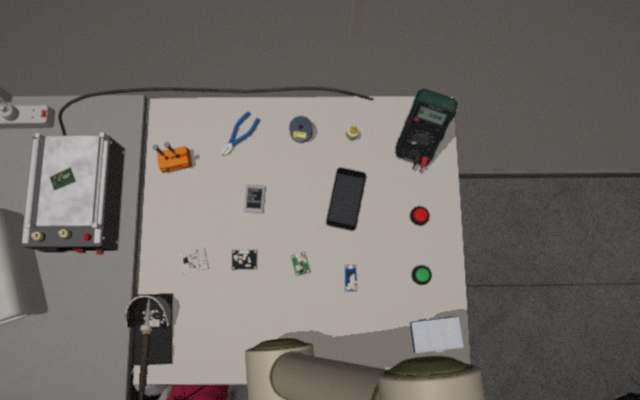

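View pics/scene.png

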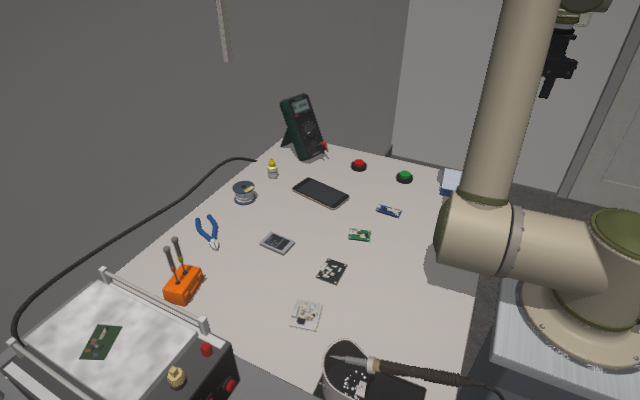

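The networks' boxes match what the pictures show. In the top view the black board is at (244,259), the phone at (346,198), the red button at (420,215) and the green at (422,274). The multimeter is the only tall thing near the red button, about 100 mm beyond it. I'll close the fingers, cross high and come down vertically.

Run:
```python
from h import *
o=[np.pi,0,0]
B=(478.5,118.); 
def st(m): 
    s=manip.get_obs(); print(m,round(s["t"],2),np.round(s["tool_pos"],1),np.round(s["tool_rot"],2),np.round(s["ft_force"],1),round(s["gripper_width"],1),np.round(s["q"],2))
manip.gripper_close(); st("closed")
manip.move_ptp([*B,170],o); st("above")
manip.move_l([*B,50],max_speed=100); st("down")
manip.hold(2.5)
s=manip.snapshot("scene"); st("held")
c=s["img"][190:340,230:430,::-1]; cv2.imwrite("pics/b.png",cv2.resize(c,None,fx=4,fy=4,interpolation=cv2.INTER_CUBIC))
manip.move_l([*B,170],max_speed=120); st("up")
```

```text
closed 2.5 [ 160.3 -526.1  257.4] [-3.11 -0.46  0.  ] [ 0.5 -0.  -0.4] 0.4 [-1.49  0.38  1.3  -0.    1.46 -0.22]
above 5.06 [478.8 117.5 170. ] [ 3.14 -0.    0.  ] [ 0.  -0.6 -0.4] 0.4 [-0.    0.37  1.59 -0.    1.18  1.57]
down 6.41 [478.8 118.   50.5] [-3.14 -0.   -0.  ] [-0.5  0.4  0.6] 0.4 [0.   0.55 1.73 0.   0.86 1.57]
held 8.96 [478.5 118.   50. ] [-3.14 -0.   -0.  ] [-0.3 -0.3  0.5] 0.5 [0.   0.55 1.73 0.   0.86 1.57]
up 10.11 [478.2 118.  169.4] [-3.14  0.    0.  ] [ 0.2  0.3 -0.1] 0.3 [0.   0.37 1.6  0.   1.18 1.57]
```

View pics/b.png

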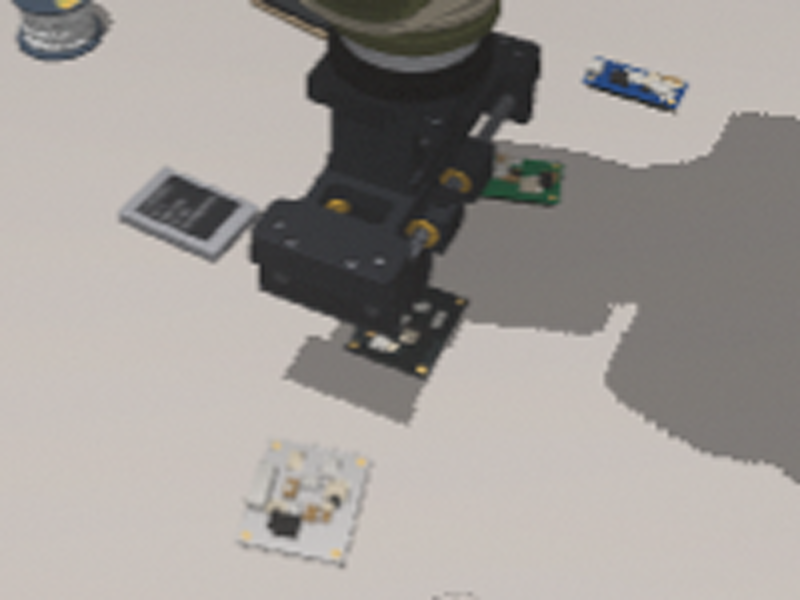

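The picture shows the gripper's body over the black board (crop around (405,335)), with the fingertips hidden behind it. The pose agrees with the measurement and nothing was touched. The phone is next, then the button.

Run:
```python
from h import *
o=[np.pi,0,0]
P=(622.5,-128.5); Rb=(581.5,-304.5)
def st(m): 
    s=manip.get_obs(); print(m,round(s["t"],2),np.round(s["tool_pos"],1),np.round(s["ft_force"],1)); return s
manip.move_l([*P,170],max_speed=150); st("above phone")
manip.move_l([*P,52],max_speed=100); manip.hold(2.5); st("held")
manip.move_l([*P,170],max_speed=120)
manip.move_l([*Rb,170],max_speed=150); st("above red")
s=manip.snapshot("scene"); save(s,"r.png")
manip.move_l([*Rb,46],max_speed=90); f0=st("near")["ft_force"][2]
z=43
while z>=30:
    manip.move_l([*Rb,z],max_speed=20); manip.hold(.1); f=st(z)["ft_force"][2]-f0
    if f>12: break
    z-=1
manip.hold(.5); st("pressed")
manip.move_l([*Rb,60],max_speed=40); manip.move_l([*Rb,170],max_speed=120); st("up")
```

```text
above phone 12.16 [ 622.4 -128.   170.1] [-0.   0.3 -0.3]
held 15.99 [ 622.5 -128.5   52. ] [ 0.  -0.8 -0.5]
above red 18.48 [ 581.8 -303.7  170. ] [-0.   0.  -0.5]
near 20.06 [ 581.7 -304.7   46.6] [-0.2  0.2  0.4]
43 20.46 [ 581.5 -304.5   43.1] [-1.  -0.3 -0.4]
42 20.81 [ 581.5 -304.5   42. ] [-0.3  0.  -0.2]
41 21.16 [ 581.6 -304.6   41.2] [0. 0. 1.]
40 21.51 [ 581.6 -304.6   40.1] [ 0.7 -1.2  1.5]
39 21.86 [ 581.6 -304.6   39.1] [ 0.7 -0.   2.6]
38 22.21 [ 581.6 -304.6   38.1] [ 0.6 -0.6  3. ]
37 22.56 [ 581.6 -304.6   37.1] [1.8 0.1 4. ]
36 22.91 [ 581.6 -304.6   36.1] [ 2.  -1.2  4. ]
35 23.26 [ 581.6 -304.6   35.1] [ 2.1 -0.9  5.4]
34 23.61 [ 581.6 -304.6   35. ] [-0.6  0.9 12. ]
33 23.96 [ 581.7 -304.6   34.9] [-1.8  2.7 17.4]
pressed 24.46 [ 581.7 -304.6   34.9] [-3.   1.9 18.3]
up 26.35 [ 581.2 -304.3  169.1] [-0.1  1.1  0.1]
```

Run:
```python
from h import *
s=manip.snapshot("top"); save(s,"t2.png")
```

```text
(no output)
```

View pics/t2.png

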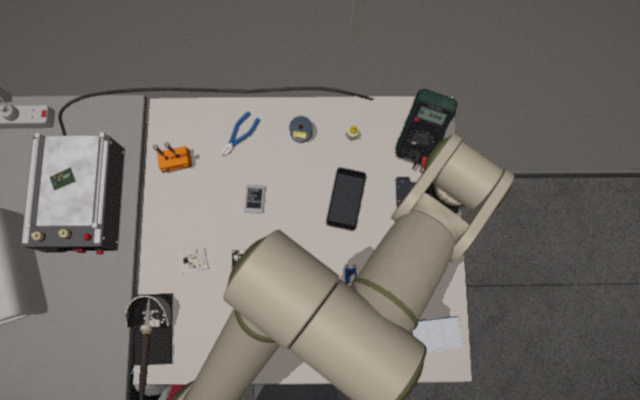

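The phone (346,198), battery and the other visible things haven't moved. The button went down to its stop at 6 mm of travel, with the force rising to 18 N, and was released. The robot is clear of everything.

```bash
python3 -c "
from workcell import manip
manip.hold(0.5); print(manip.job_done())"
```

```text
the job is handed in; nothing more can be done
None
```

I pointed at the black board and then the phone for 2.5 s each, with the fingertips 25 mm above each, then pressed the red button to its stop and let go; I saw no sign of touching anything else, and handed the job in after about 27 s.

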